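Load a wire spool and hold its brake at the third click

ROBOT

A 7-joint arm with a two-finger parallel gripper is mounted at the origin on the work surface. World frame = base frame: x ahead of the robot, y to its left, z up, the work surface at z = 0. Lengths are in m, angles in rad, forces in N, time in s.
With the tool pointing down it reaches from about 0.425 to 0.875 m from the base axis. Payload 4.7 kg.
Tool frame: the origin (TCP) lies midway between the tips of the shut fingers; the grasp point (between the pads) lies 19 mm behind it; z points along the fingers, y is the line along which they close (so a half turn about z gives the same grasp; the last joint's range is limited). The gripper opens to 87 mm and grips with 3 to 60 N. Pads are 19 mm wide; open, the fingers measure 117 mm over their backs; the gripper's body (75 mm by 190 mm) begins 51 mm behind the grasp point.
Start: joints at [1.203, 0.321, -0.07, 1.45, 0.023, 1.371, -0.057], TCP at [0.242, -0.603, 0.223] pointing down, gripper open.
Joint ranges: [-2.86, 2.86], [-0.3, 2.09], [-1.38, 1.24], [0.06, 2.45], [-1.56, 4.7], [0.09, 2.05], [-2.69, 2.69]. Speed limits (rad/s): [2.57, 2.57, 3.14, 3.14, 3.14, 3.14, 3.14].

INTERFACE

Orientations are given as a unit quaternion [x, y, z, w].
In Python, from station import state, read_camera, job_done, find_in, regions_of gives the robot as it stands.
- The arm moves only by the shell command python3 -m crank 'ROWS' [FORCE]. ROWS is JSON, a list of rows, each an object with "jaw": the closure, from 0 (fully open) to 1 (shut); "dp": the shift along the tool's x, y, z in cm, a list of three; "dr": the turn, a rotation vector about the tool's x, y, z in units of 8 degrees (1.0 is 8 degrees), a list of three. In form: [{"jaw": jaw, "dp": [dx, dy, dz], "dr": [wx, wy, wz]}, ...]. A call has 1 to 8 rows; each row is the pose to reach, as a shift and turn from the pose commanded when the call began, along the tool's axes at that moment; what a row does not reach only later rows make up. A row lasts 1/10 s, in which the tool goes at most 50 mm and 8.59 degrees, less where a joint would pass 70% of its speed; a pose out of reach is approached as far as the arm can. A call with a gripper value outside its range is refused whole. The fingers move at their own pace and stop on an object; FORCE is the grip in N (left out, the last holds). Time passes only in rows, so rows that repeat a pose let the fingers close. It gives the time, the measured TCP pose, the force, the opening and the grip force at its end, in the units of the state.
- state(): the state, without advancing time (a new reading comes with each control period).
- read_camera(name): name is "scene" or "side" or "wrist"; returns a dict with "pixels" (400x640x3 uint8, red, green, blue), "fx", "fy", "cx", "cy" (pixels), "camera_from_world" (4x4, takes a point from world to camera coordinates). Camera axes: x right, y up, looking along -z (the intrinsics and any distortion apply to the point x, -y, -z); pixel columns grow to the right and rows downward; lengths in m; the calibration is good to about 2 mm. A picture is of the moment at which its call begins. There is no depth.
- job_done(): hands the job in; it is judged then, once.
Trained networks look in the newest picture that a camera, given by its name, has taken for a name from the list of things; names that differ only in an ending like _2 or _b are one class to them, and where a whole thing is asked for, a point or a joint stands for the part that bears it (a point fixed in the world has none). Each returns a list of dicts, best first, with "p" (0 to 1); they miss things now and then, are a little off and sometimes report something else, mostly with a low value. They report only what shows in the picture. A call takes as long as a camera call. They do not tell look-alikes from the thing itself.
- find_in(name, camera): "at" ([column, row] as shares, 0 to 1, of the picture: columns of its width, rows of its height, amid what is visible of it).
- regions_of(name, camera): "mask" (400x640 bool, what is visible of it) and "at" ([column, row] as shares, 0 to 1, of the picture: columns of its width, rows of its height, amid what is visible of it).
The state is a dict: "time_s": time; "qpos": joint angles; "qvel": joint speeds; "joint_efforts": joint torques, N m; "tcp_pos": TCP position; "eef_rot": TCP orientation; "wrist_force": force on the tool from outside, world axes, zero at the start; "torque": the same for the moment, N m; "width": finger opening in m; "finger_force": force on a finger pad.
Only numpy, scipy, OpenCV 4.12 (cv2) and the standard library are available. Lean on these libraries where they do the work, as an engineer would, in place of code of your own. Each camera call takes 0.05 s, during which the arm holds its last target. There are 200 camera calls.

TASK

Slide the spool of wire up off its stock post and lower it, without dropping it, all the way down onto the bare spindle of the wire dispenser. Then take the dispenser's sprung ratchet brake lever by its handle and push it from rest, away from the spool, by three clicks and never as far as the fourth. The job finishes while holding: the lever springs back if let go, so end with the fingers still holding it in the third notch, with the steel collar and the loose tools left where they were.

Things in the scene. Friction and masses are not known exactly. Their poses are not given: they have to be found in the camera images.
- wire_spool: Spool wound with steel wire between two grey flanges, a loose ring: 60 mm outside diameter, 45 mm tall, 24 mm bore, 0.25 to 0.5 kg. Origin: centre of its underside; z along its axis, up. At the start it stands threaded on its stock post, 12 mm above the table.
- post_spool: Fixed stock post that carries the wire spool at the start: round dark steel foot 90 mm across and 12 mm thick with an upright 16 mm post in its middle whose tip is 87 mm above the table. Origin: centre of the foot's underside, on the table.
- post_collar: A second stock post, the same in every size, that carries the steel collar instead. Origin as the first.
- collar: Smooth dark steel collar, loose on the second post: 60 mm outside diameter, 36 mm tall, 26 mm bore. Origin: centre of its underside. To be left there.
- dispenser: Fixed wire dispenser: grey base plate 140 mm (its x) by 200 mm (its y), 12 mm thick, origin at the centre of its underside on the table; z up. The bare spindle stands on its +y half, the ratchet lever on its -y half, its knob near the plate's -x edge at rest.
- spindle_seat (a point): Where the spool belongs: centre of the top of the 54 mm seat disc round the foot of the spindle, 22 mm above the table. The steel spindle is 16 mm thick, with a tapered tip 73 mm above this point (95 mm above the table). Seated, the spool's underside is at this height.
- lever_pivot (a point): On the lever's vertical pivot axis, 30 mm above the table, at the lever arm's mid-thickness; axes as the dispenser's. The lever turns level about this axis, at 30 mm height, anticlockwise seen from above.
- lever_handle (a point): The ratchet lever's handle: flat steel arm 14 mm wide, 8 mm thick, with an upright black round knob, 16 mm thick, at its end. Origin: on the knob's axis at the arm's mid-thickness, 30 mm above the table and 90 mm from the pivot; its x points back to the pivot. The knob rises to 88 mm above the table, clear on all sides above the arm's top (34 mm); it turns with the arm.
- knob_top (a point): Centre of the top of the lever's knob, 88 mm above the table. Pushed slowly here, the lever's resistance falls from about 5 N to 2 N over each notch's pitch, then jumps up by about 3.5 N as the pawl drops into the next notch: these jumps, at 0.24, 0.48 and 0.72 rad (felt up to 0.03 rad later by a yielding hand), are the clicks.
- brake_lever (a joint): Ratchet lever angle, rad, growing as it is pushed on, anticlockwise seen from above; 0 at rest on its stop (arm pointing to the dispenser's -x), 1.3 at most. A spring always drives it back to 0; nothing latches it. A sprung pawl rolls over teeth: a notch each 0.24 rad (22 mm at the knob), the third at 0.72; tooth crests midway, at 0.12, 0.36, 0.60 and 0.84 (the fourth click).
- hammer: Loose bystander: hammer with a wooden handle, 280 mm long, lying flat, head towards the task. Origin about mid-length, on the table.
- wrench: Loose bystander: steel wrench, 180 mm long, lying flat between the robot and the task. Origin about mid-length, on the table.
- screwdriver: Loose bystander: screwdriver with black handle, 180 mm long, lying flat between the robot and the task. Origin about mid-length, on the table.
- bushing: Loose bystander: brass bushing, 48 mm across, 32 mm tall, origin at the centre of its underside.
- washer_pot: Loose bystander: small green bowl, 90 mm across, 60 mm tall, origin at the centre of its underside.
Not all that is in view belongs to the job. What is shaped like the wire_spool but blue is not meant.

How it is judged:
By the outcome, as a careful person would: the job done as asked, in the order asked, and still so for the second after the job is handed in, while the arm keeps its last pose, push and grip.
It also fails if it takes over 72 s, if anything falls off the work surface, if the arm or the gripper's body presses on something with over 40 N, if the wrist force passes 120 N, or if a joint passes its speed limit or range.

## Working session

There is one attempt and no reset: what is moved stays moved. The work goes in short steps, Python scripts to look and compute and a shell command to move; the robot and the scene stay as the last step left them, time stands still between calls to the robot, and variables do not carry over. Pictures are saved under pics/ and viewed, at most 10 in all, crops included, and the job is handed in when it is done.

```bash
ls; mkdir -p pics
python3 - <<'E'
from station import *
import cv2,numpy as np
s=state();print(s)
ims=[]
for c in("scene","side"):
    r=read_camera(c);cv2.imwrite(f"pics/{c}0.png",r["pixels"][:,:,::-1]);print(c,r["fx"],r["fy"],r["cx"],r["cy"],[k for k in r]);print(np.round(r["camera_from_world"],3).tolist())
    for n in("wire_spool","dispenser","lever_handle","knob_top","spindle_seat","post_spool","collar"):
        print(n,[(round(d["p"],2),round(d["at"][0]*640),round(d["at"][1]*400)) for d in find_in(n,c)])
E
```

```text
pics
{'time_s': 0.0, 'qpos': array([ 1.2031036 ,  0.32181781, -0.07010171,  1.45167614,  0.02259541,
        1.37077063, -0.05690435]), 'qvel': array([-1.24807925e-03,  3.30150351e-04, -1.14265415e-03,  1.48803782e-04,
       -1.55029791e-04, -4.27747402e-05,  2.79923593e-03]), 'joint_efforts': array([ 1.45265824e-05, -4.91295648e+01, -4.04059617e-01, -3.12526917e+01,
       -6.40310207e-02,  4.35569545e-02,  1.50228575e-04]), 'tcp_pos': array([ 0.24194202, -0.60270615,  0.22146443]), 'eef_rot': array([ 9.81830188e-01,  1.89759307e-01, -2.21474757e-04, -9.15919587e-04]), 'wrist_force': array([ 0.40481091, -0.45486445,  0.18163907]), 'torque': array([0.02159314, 0.01890887, 0.01948505]), 'finger_force': 0.0, 'width': 0.08706449555554227}
scene 411.7158219137358 411.7158219137358 321.2135854279521 195.19754775967382 ['pixels', 'fx', 'fy', 'cx', 'cy', 'camera_from_world']
[[-0.867, 0.498, -0.005, 0.49], [-0.371, -0.64, 0.672, 0.105], [0.332, 0.585, 0.74, -1.572], [0.0, 0.0, 0.0, 1.0]]
wire_spool [(0.89, 384, 256), (0.86, 354, 240), (0.82, 365, 289), (0.73, 300, 196), (0.72, 442, 241), (0.58, 437, 266)]
dispenser [(0.75, 310, 209)]
lever_handle [(0.76, 297, 198), (0.37, 269, 255)]
knob_top [(0.58, 297, 193)]
spindle_seat [(0.77, 311, 207)]
post_spool [(0.7, 379, 267), (0.35, 270, 254)]
collar [(0.83, 331, 266), (0.56, 297, 200)]
side 433.2305111659694 433.2305111659694 321.91111286624033 198.02157357064002 ['pixels', 'fx', 'fy', 'cx', 'cy', 'camera_from_world']
[[-0.839, -0.544, 0.003, 0.421], [0.404, -0.619, 0.673, -0.289], [-0.364, 0.566, 0.739, -0.982], [0.0, 0.0, 0.0, 1.0]]
wire_spool [(0.97, 226, 289), (0.85, 348, 351), (0.82, 297, 353), (0.76, 300, 256), (0.69, 282, 292)]
dispenser [(0.94, 320, 200)]
lever_handle [(0.63, 324, 181), (0.48, 319, 200)]
knob_top [(0.93, 325, 181)]
spindle_seat [(0.86, 321, 200)]
post_spool [(0.9, 284, 309)]
collar [(0.85, 245, 247), (0.27, 320, 199)]
```

View pics/scene0.png

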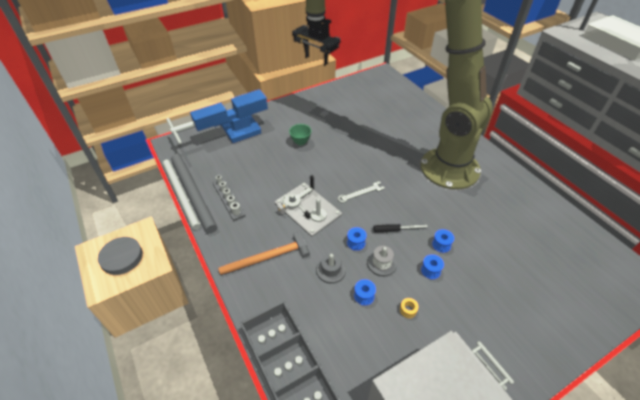

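View pics/side0.png

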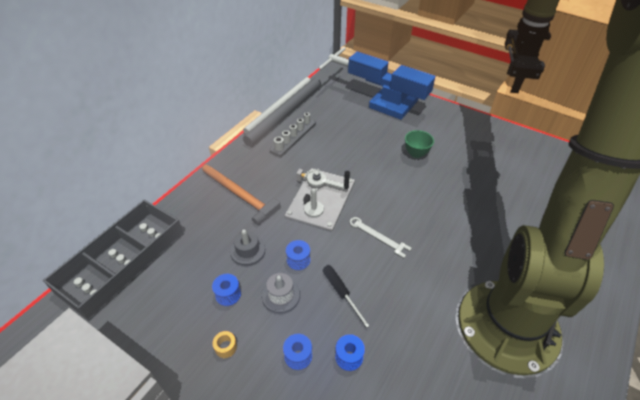

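Candidates for the spool: the grey one at scene (382,260) / side (280,290), and blue look-alikes at scene (357,238), (365,291), (443,240) and (432,266). The grey one with a post fits; the dark collar is at scene (331,266). The dispenser is at scene (309,208), with its knob at (312,182). I'll confirm these in an enlarged crop.

```bash
cat > h.py <<'E'
from station import *
import cv2,numpy as np
from scipy.spatial.transform import Rotation as R
def proj(c,P):
    q=c["camera_from_world"]@np.append(P,1); return np.array([c["fx"]*q[0]/-q[2]+c["cx"],c["fy"]*-q[1]/-q[2]+c["cy"]])
def ray(c,u):
    T=c["camera_from_world"];d=np.array([(u[0]-c["cx"])/c["fx"],-(u[1]-c["cy"])/c["fy"],-1])
    return -T[:3,:3].T@T[:3,3],T[:3,:3].T@d
def atz(c,u,z):
    o,d=ray(c,u);return o+d*(z-o[2])/d[2]
def tri(cs,us):
    A=np.zeros((3,3));b=np.zeros(3)
    for c,u in zip(cs,us):
        o,d=ray(c,u);d/=np.linalg.norm(d);M=np.eye(3)-np.outer(d,d);A+=M;b+=M@o
    return np.linalg.solve(A,b)
def totool(P,yaw=None):
    "shift in tool cm from measured pose to P"
    s=state();r=R.from_quat(s["eef_rot"]);return np.round(r.inv().apply(np.array(P)-s["tcp_pos"])*100,2)
def crop(c,u,w,f):
    p=c["pixels"][:,:,::-1];x,y=int(u[0]),int(u[1]);return cv2.resize(p[max(0,y-w):y+w,max(0,x-w):x+w],None,fx=f,fy=f,interpolation=cv2.INTER_CUBIC)
E
python3 - <<'E'
from h import *
a=read_camera("scene");b=read_camera("side")
z=np.vstack([np.hstack([crop(a,(382,262),30,6)[:290],crop(b,(281,290),30,6)[:290]]),np.hstack([crop(a,(310,205),36,5)[:300,:360],crop(b,(321,198),36,5)[:300,:360]])])
cv2.imwrite("pics/crop1.png",z)
print(tri([a,b],[(382,252),(280,281)]),tri([a,b],[(312,178),(347,172)]))
E
```

```text
[0.47707244 0.21481538 0.05783487] [ 0.51794843 -0.14897661  0.08268944]
```

View pics/crop1.png

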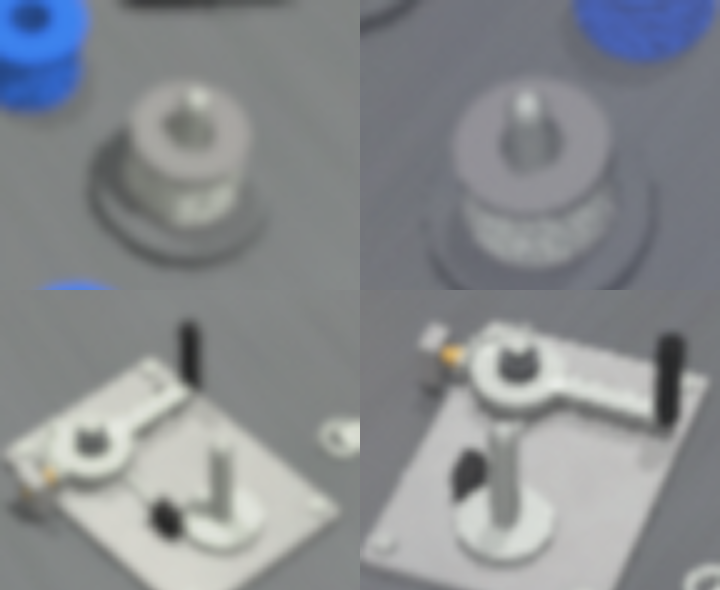

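The crop shows a grey-flanged, wire-wound spool on a dark foot (top flange centre at scene (383.7,254.5), side (279.7,284.2)). The bare spindle tip is at scene (318,200), side (313.6,189.4). The knob top is at scene (311.8,176), side (347.2,172). The grey spool is the right one.

Run:
```python
from h import *
a=read_camera("scene");b=read_camera("side")
for n,u,v,z in [("spooltop",(383.7,254.5),(279.7,284.2),.057),("spindletip",(318.2,200),(313.6,189.4),.095),("seat",(318.2,214.6),(314,208.4),.022),("knob",(311.8,176),(347.2,172),.088),("pivot",(292.4,199),(316.6,177),.04)]:
    print(n,*[np.round(x,4) for x in (tri([a,b],[u,v]),atz(a,u,z),atz(b,v,z))])
s=state();r=R.from_quat(s["eef_rot"]);print(r.as_matrix().round(3).tolist())
w=read_camera("wrist");T=w["camera_from_world"];print(w["fx"],"cam pos in tool",r.inv().apply(-T[:3,:3].T@T[:3,3]-s["tcp_pos"]),(T[:3,:3]@r.as_matrix()).round(2).tolist())
```

```text
spooltop [0.4748 0.2205 0.0519] [0.4776 0.2249 0.057 ] [0.4731 0.221  0.057 ]
spindletip [ 0.5543 -0.0397  0.0917] [ 0.5562 -0.0353  0.095 ] [ 0.5531 -0.0389  0.095 ]
seat [ 0.5544 -0.0407  0.0152] [ 0.5574 -0.0346  0.022 ] [ 0.5514 -0.037   0.022 ]
knob [ 0.5166 -0.1503  0.0864] [ 0.5176 -0.1481  0.088 ] [ 0.516  -0.1496  0.088 ]
pivot [ 0.6051 -0.1311  0.035 ] [ 0.6069 -0.1265  0.04  ] [ 0.6024 -0.1275  0.04  ]
[[0.928, 0.373, -0.0], [0.373, -0.928, -0.0], [-0.0, 0.0, -1.0]]
322.3957167818916 cam pos in tool [ 7.03907259e-02 -1.60906523e-04 -1.62873330e-01] [[-0.0, 1.0, 0.0], [0.97, 0.0, 0.26], [0.26, 0.0, -0.97]]
```

Run:
```python
from h import *
a=read_camera("scene")
for n,u in [("b1",(357,232)),("b2",(365,285)),("b3",(443,234)),("b4",(432,260))]: print(n,atz(a,u,.045).round(3))
print("collar",atz(a,(330,259),.048).round(3),"hammerhead",atz(a,(303,250),.01).round(3),"wash",atz(a,(300,130),.05).round(3))
for P in [(0.48,-0.25,.223),(.475,.16,.223)]: print(totool(P))
```

```text
b1 [0.495 0.106 0.045]
b2 [0.58  0.277 0.045]
b3 [0.264 0.25  0.045]
b4 [0.358 0.308 0.045]
collar [0.623 0.153 0.048] hammerhead [0.666 0.059 0.01 ] wash [ 0.415 -0.433  0.05 ]
[ 35.23 -23.92  -0.04]
[ 5.004e+01 -6.215e+01 -5.000e-02]
```

```bash
python3 -m crank '[{"jaw":0,"dp":[4.4,-3,0],"dr":[0,0,0]},{"jaw":0,"dp":[8.8,-6,0],"dr":[0,0,0]},{"jaw":0,"dp":[13.2,-9,0],"dr":[0,0,0]},{"jaw":0,"dp":[17.6,-12,0],"dr":[0,0,0]},{"jaw":0,"dp":[22,-15,0],"dr":[0,0,0]},{"jaw":0,"dp":[26.4,-18,0],"dr":[0,0,0]},{"jaw":0,"dp":[30.8,-21,0],"dr":[0,0,0]},{"jaw":0,"dp":[35,-24,0],"dr":[0,0,0]}]'; python3 -c "
from h import *
print(totool((.475,.222,.18)))"
```

```text
time_s: 1.9
tcp_pos: [0.4652, -0.2688, 0.2229]
eef_rot: [0.982, 0.19, 0.0, 0.0]
wrist_force: [0.7, -0.3, 0.7]
width: 0.087
finger_force: 0.0
[ 19.19 -45.19   4.25]
```

```bash
python3 -m crank '[{"jaw":0,"dp":[2,-4.5,0],"dr":[0,0,0]},{"jaw":0,"dp":[4,-9,0],"dr":[0,0,0]},{"jaw":0,"dp":[6,-13.5,1],"dr":[0,0,0]},{"jaw":0,"dp":[8,-18,2],"dr":[0,0,0]},{"jaw":0,"dp":[10,-22.5,3],"dr":[0,0,0]},{"jaw":0,"dp":[12,-27,4],"dr":[0,0,0]},{"jaw":0,"dp":[14,-31.5,4],"dr":[0,0,0]},{"jaw":0,"dp":[16,-36,4],"dr":[0,0,0]}]'; python3 -c "
from h import *
print(totool((.475,.222,.18)))"
```

```text
time_s: 2.7
tcp_pos: [0.4782, 0.1249, 0.1826]
eef_rot: [0.982, 0.19, 0.0, 0.0]
wrist_force: [1.3, -0.0, -0.6]
width: 0.087
finger_force: 0.0
[ 3.31 -9.13  0.25]
```

```bash
python3 -m crank '[{"jaw":0,"dp":[0.7,-4,0],"dr":[0,0,0]},{"jaw":0,"dp":[1.4,-7.8,0],"dr":[0,0,0]},{"jaw":0,"dp":[1.4,-7.8,0],"dr":[0,0,0]},{"jaw":0,"dp":[1.4,-7.8,0],"dr":[0,0,0]},{"jaw":0,"dp":[1.4,-7.8,0],"dr":[0,0,0]}]'
python3 - <<'E'
from h import *
w=read_camera("wrist");print(totool((.475,.222,.18)),state()["tcp_pos"])
cv2.imwrite("pics/w1.png",w["pixels"][:,:,::-1])
print("pred",proj(w,(.475,.222,.057)))
for n in("wire_spool","post_spool"):
  for d in regions_of(n,"wrist")[:3]:
    m=d["mask"];ys,xs=np.nonzero(m);print(n,d["p"],d["at"][0]*640,d["at"][1]*400,xs.min(),xs.max(),ys.min(),ys.max())
E
```

```text
time_s: 3.2
tcp_pos: [0.463, 0.1993, 0.1824]
eef_rot: [0.982, 0.189, -0.0, 0.0]
wrist_force: [0.2, -0.1, 0.7]
width: 0.0872
finger_force: 0.0
[ 1.96 -1.69  0.24] [0.46307198 0.19906594 0.1823979 ]
pred [301.42246302 179.58270682]
wire_spool 0.96 276.096 28.599999999999998 243 313 0 75
wire_spool 0.86 313.28 179.07999999999998 270 335 144 211
wire_spool 0.85 222.78400000000002 324.40000000000003 199 238 301 336
post_spool 0.91 301.632 166.2 261 347 128 211
post_spool 0.47 576.5120000000001 184.20000000000002 499 639 119 247
```

View pics/w1.png

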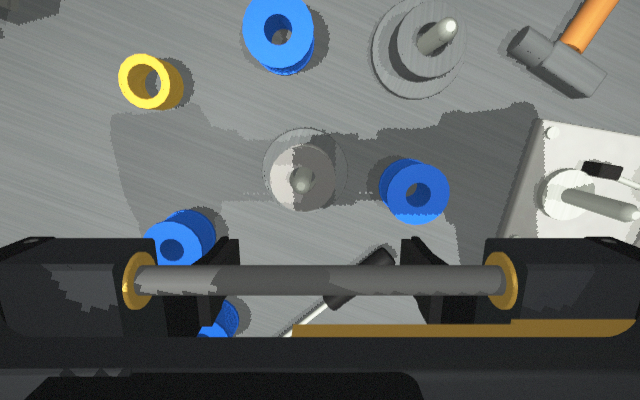

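The wrist view shows the grey spool's top flange centred at about (303.5,177.5). Blue spools are at (414,193) and (278,28), and the collar is at (430,40).

Run:
```python
from h import *
w=read_camera("wrist");P=atz(w,(303.5,177.5),.057);print(P, "flange px radius",w["fx"]*.03/np.linalg.norm(ray(w,(303,177))[0]-P)); print(totool((*P[:2],.12)))
print([proj(w,(P[0],P[1],.087))])
```

```text
[0.47755126 0.22085403 0.057     ] flange px radius 33.0307290804355
[ 2.15 -1.45  6.25]
[array([301.72612758, 183.69596944])]
```

```bash
python3 -m crank '[{"jaw":0,"dp":[2.1,-1.4,2],"dr":[0,0,0]},{"jaw":0,"dp":[2.1,-1.4,4],"dr":[0,0,0]},{"jaw":0,"dp":[2.1,-1.4,6],"dr":[0,0,0]},{"jaw":0,"dp":[2.1,-1.4,6],"dr":[0,0,0]},{"jaw":0,"dp":[2.1,-1.4,6],"dr":[0,0,0]}]'
python3 - <<'E'
from h import *
w=read_camera("wrist");print(totool((.4775,.221,.026)))
cv2.imwrite("pics/w2.png",w["pixels"][:,:,::-1])
print("pred",proj(w,(.4775,.221,.057)))
for d in regions_of("wire_spool","wrist")[:3]:
    m=d["mask"];ys,xs=np.nonzero(m);print(d["p"],xs.min(),xs.max(),ys.min(),ys.max())
E
```

```text
time_s: 3.9
tcp_pos: [0.4769, 0.2211, 0.1227]
eef_rot: [0.982, 0.189, -0.0, 0.0]
wrist_force: [0.3, -0.5, 1.2]
width: 0.0874
finger_force: 0.0
[-0.02  0.03  9.74]
pred [320.30939757 219.09040967]
0.88 279 359 173 259
0.73 247 333 0 91
0.6 157 200 248 264
```

```bash
python3 -m crank '[{"jaw":0,"dp":[0.1,0,2],"dr":[0,0,0]},{"jaw":0,"dp":[0.1,0,4],"dr":[0,0,0]},{"jaw":0,"dp":[0.1,0,6],"dr":[0,0,0]},{"jaw":0,"dp":[0.1,0,7.5],"dr":[0,0,0]},{"jaw":0,"dp":[0.1,0,8.8],"dr":[0,0,0]},{"jaw":0,"dp":[0.1,0,9.7],"dr":[0,0,0]},{"jaw":0,"dp":[0.1,0,9.7],"dr":[0,0,0]},{"jaw":0,"dp":[0.1,0,9.7],"dr":[0,0,0]}]' 25
```

```text
time_s: 4.8
tcp_pos: [0.4781, 0.2222, 0.0259]
eef_rot: [0.982, 0.19, 0.0, -0.0]
wrist_force: [0.3, 0.6, -0.0]
width: 0.0868
finger_force: 0.0
```

```bash
python3 -m crank '[{"jaw":1,"dp":[0,0,0],"dr":[0,0,0]},{"jaw":1,"dp":[0,0,0],"dr":[0,0,0]},{"jaw":1,"dp":[0,0,0],"dr":[0,0,0]},{"jaw":1,"dp":[0,0,0],"dr":[0,0,0]},{"jaw":1,"dp":[0,0,0],"dr":[0,0,0]},{"jaw":1,"dp":[0,0,0],"dr":[0,0,0]}]' 25
```

```text
time_s: 5.4
tcp_pos: [0.4778, 0.222, 0.0257]
eef_rot: [0.982, 0.19, 0.0, 0.0]
wrist_force: [-0.0, 0.5, 1.6]
width: 0.0591
finger_force: 24.8
```

```bash
python3 -m crank '[{"jaw":1,"dp":[0,0,-0.5],"dr":[0,0,0]},{"jaw":1,"dp":[0,0,-2],"dr":[0,0,0]},{"jaw":1,"dp":[0,0,-4],"dr":[0,0,0]},{"jaw":1,"dp":[0,0,-6],"dr":[0,0,0]},{"jaw":1,"dp":[0,0,-8],"dr":[0,0,0]},{"jaw":1,"dp":[0,0,-10],"dr":[0,0,0]},{"jaw":1,"dp":[0,0,-12],"dr":[0,0,0]},{"jaw":1,"dp":[0,0,-12],"dr":[0,0,0]}]' 40
python3 - <<'E'
from h import *
a=read_camera("scene");b=read_camera("side");w=read_camera("wrist");print(totool((.5545,-.037,.145)))
c=w["pixels"][:,:,::-1][100:400,120:520]
cv2.imwrite("pics/lift.png",np.vstack([np.hstack([crop(a,proj(a,(.4775,.221,.1)),33,6)[:300,:396],crop(b,proj(b,(.4775,.221,.1)),33,6)[:300,:396]]),c[:, :792] if 0 else np.hstack([c,np.zeros((300,392,3),np.uint8)])]))
E
```

```text
time_s: 6.2
tcp_pos: [0.4794, 0.2231, 0.1488]
eef_rot: [0.982, 0.19, 0.003, -0.0]
wrist_force: [0.8, -0.2, -3.5]
width: 0.0587
finger_force: 39.7
[-2.440e+00  2.687e+01 -1.000e-02]
```

View pics/lift.png

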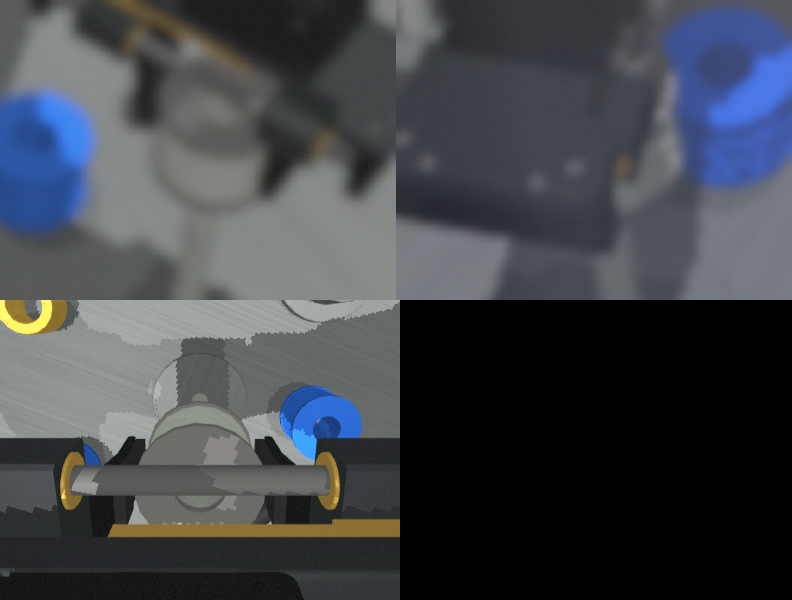

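Spool is off the post and held level (3.5 N). I'll check the small black block near the seat before choosing the finger direction.

Run:
```python
from h import *
a=read_camera("scene");b=read_camera("side");w=read_camera("wrist");s=state();r=R.from_quat(s["eef_rot"])
print("block",tri([a,b],[(307,214),(307,199)]))
for e in(-.004,0,.004):
  c=s["tcp_pos"]+r.apply([e,0,0]);c[2]=s["tcp_pos"][2]-.0137+.045
  print(e,[proj(w,c+r.apply(v)).round(1).tolist() for v in([.03,0,0],[0,.03,0],[0,-.03,0])])
print("posttip",[proj(w,(x,.221,.087)).round(1).tolist() for x in (.474,.4775,.481)])
```

```text
block [ 0.58817147 -0.05705502  0.02003267]
-0.004 [[319.9, 228.3], [386.1, 291.1], [253.8, 291.1]]
0 [[319.9, 219.4], [386.5, 283.1], [253.3, 283.1]]
0.004 [[319.9, 210.4], [387.0, 275.0], [252.8, 275.0]]
posttip [[319.0, 226.7], [320.9, 222.4], [322.7, 218.0]]
```

```bash
python3 -m crank '[{"jaw":1,"dp":[-0.4,4.2,0],"dr":[0,0,0]},{"jaw":1,"dp":[-0.8,8.4,0],"dr":[0,0,0]},{"jaw":1,"dp":[-1.2,12.6,0],"dr":[0,0,0]},{"jaw":1,"dp":[-1.6,16.8,0],"dr":[0,0,0]},{"jaw":1,"dp":[-1.8,19,0],"dr":[0,0,0]},{"jaw":1,"dp":[-1.8,19,0],"dr":[0,0,0]},{"jaw":1,"dp":[-1.8,19,0],"dr":[0,0,0]}]'
python3 - <<'E'
from h import *
w=read_camera("wrist");print(totool((.5545,-.037,.145)))
cv2.imwrite("pics/w3.png",w["pixels"][:,:,::-1])
for P in [(.5545,-.037,.095),(.5545,-.037,.022),(.517,-.149,.088)]: print(proj(w,P))
E
```

```text
time_s: 7.2
tcp_pos: [0.5313, 0.0388, 0.1446]
eef_rot: [0.982, 0.189, -0.001, -0.001]
wrist_force: [-0.1, 0.7, -4.1]
width: 0.0586
finger_force: 39.7
[-0.71  8.01 -0.03]
[433.24946316 235.54225032]
[406.28614491 208.21949265]
[536.92502327 325.01878298]
```

View pics/w3.png

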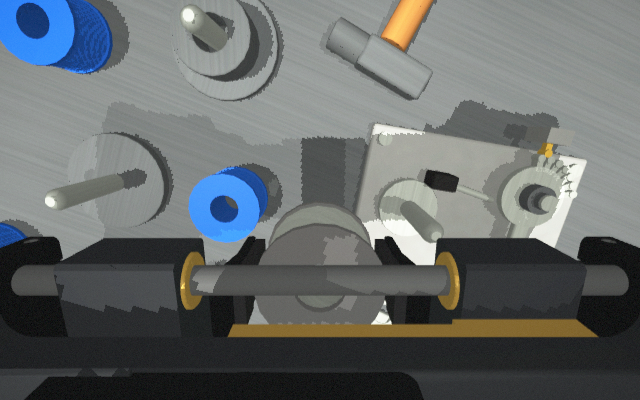

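Spindle tip shows at (434,237) and seat centre at (407,207), matching the estimate (433,235.5)/(406,208). The small black block is at (441,181). I'll turn the tool 16° so the finger stays clear of it.

```bash
python3 -m crank '[{"jaw":1,"dp":[-0.3,3,0],"dr":[0,0,0.7]},{"jaw":1,"dp":[-0.5,6,0],"dr":[0,0,1.4]},{"jaw":1,"dp":[-0.6,8,0],"dr":[0,0,2]},{"jaw":1,"dp":[-0.6,8,0],"dr":[0,0,2]},{"jaw":1,"dp":[-0.6,8,0],"dr":[0,0,2]},{"jaw":1,"dp":[-0.6,8,0],"dr":[0,0,2]}]'
python3 - <<'E'
from h import *
s=state();r=R.from_quat(s["eef_rot"]);print(r.as_matrix().round(3).tolist())
w=read_camera("wrist");print(totool((.5545,-.037,.035)))
for P in [(.5545,-.037,.095),(.5545,-.037,.022)]: print(proj(w,P))
a=read_camera("scene");b=read_camera("side")
c=w["pixels"][:,:,::-1][120:330,180:460]
cv2.imwrite("pics/w4.png",np.hstack([cv2.resize(c,None,fx=1.4,fy=1.4),np.vstack([crop(a,proj(a,(.5545,-.037,.1)),30,6)])[:294],])[:, :800])
E
```

```text
time_s: 7.85
tcp_pos: [0.5557, -0.035, 0.1454]
eef_rot: [0.999, 0.053, -0.0, -0.001]
wrist_force: [-0.0, -0.0, -4.3]
width: 0.0584
finger_force: 39.7
[[0.994, 0.106, -0.0], [0.106, -0.994, 0.001], [-0.0, -0.001, -1.0]]
[-0.14  0.16 11.05]
[322.73054593 227.99464501]
[322.07913699 202.50269191]
```

View pics/w4.png

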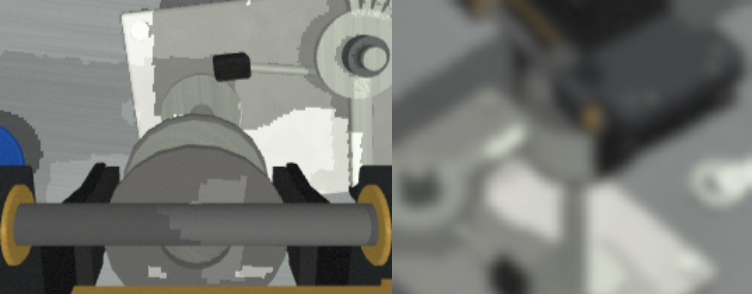

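Spindle base lines up with the spool within about 2 mm, with the block at pic (232,67) clear of the fingers. Lowering slowly.

```bash
python3 -m crank '[{"jaw":1,"dp":[0,0.15,1],"dr":[0,0,0]},{"jaw":1,"dp":[0,0.15,2.5],"dr":[0,0,0]},{"jaw":1,"dp":[0,0.15,3.3],"dr":[0,0,0]},{"jaw":1,"dp":[0,0.15,3.8],"dr":[0,0,0]},{"jaw":1,"dp":[0,0.15,4.2],"dr":[0,0,0]},{"jaw":1,"dp":[0,0.15,4.6],"dr":[0,0,0]},{"jaw":1,"dp":[0,0.15,5],"dr":[0,0,0]},{"jaw":1,"dp":[0,0.15,5],"dr":[0,0,0]}]'; python3 -c "
from h import *
print(state()['torque'])"
```

```text
time_s: 8.8
tcp_pos: [0.5559, -0.0391, 0.0951]
eef_rot: [0.999, 0.051, -0.0, -0.0]
wrist_force: [-0.4, 0.1, -4.3]
width: 0.0586
finger_force: 39.7
[0.03637096 0.06617759 0.03240799]
```

```bash
python3 -m crank '[{"jaw":1,"dp":[0,-0.1,1],"dr":[0,0,0]},{"jaw":1,"dp":[0,-0.1,2],"dr":[0,0,0]},{"jaw":1,"dp":[0,-0.1,3],"dr":[0,0,0]},{"jaw":1,"dp":[0,-0.1,4],"dr":[0,0,0]},{"jaw":1,"dp":[0,-0.1,5],"dr":[0,0,0]},{"jaw":1,"dp":[0,-0.1,5.5],"dr":[0,0,0]},{"jaw":1,"dp":[0,-0.1,5.7],"dr":[0,0,0]},{"jaw":1,"dp":[0,-0.1,5.7],"dr":[0,0,0]}]'
```

```text
time_s: 9.6
tcp_pos: [0.5561, -0.038, 0.0383]
eef_rot: [0.999, 0.051, -0.0, -0.0]
wrist_force: [0.0, 1.1, -3.4]
width: 0.0587
finger_force: 39.7
```

```bash
python3 -m crank '[{"jaw":1,"dp":[0,0,0.1],"dr":[0,0,0]},{"jaw":1,"dp":[0,0,0.2],"dr":[0,0,0]},{"jaw":1,"dp":[0,0,0.3],"dr":[0,0,0]},{"jaw":1,"dp":[0,0,0.3],"dr":[0,0,0]}]'
```

```text
time_s: 10.0
tcp_pos: [0.5564, -0.0382, 0.0357]
eef_rot: [0.999, 0.051, 0.0, 0.0]
wrist_force: [1.4, -0.1, -2.7]
width: 0.0584
finger_force: 39.7
```

```bash
python3 -m crank '[{"jaw":1,"dp":[0,0,0.1],"dr":[0,0,0]},{"jaw":1,"dp":[0,0,0.15],"dr":[0,0,0]},{"jaw":1,"dp":[0,0,0.15],"dr":[0,0,0]}]'
```

```text
time_s: 10.3
tcp_pos: [0.5564, -0.0381, 0.0357]
eef_rot: [0.999, 0.051, 0.0, 0.0]
wrist_force: [-4.7, -0.0, 6.8]
width: 0.0586
finger_force: 39.6
```

Seated: contact felt at the expected height. Releasing and rising.

```bash
python3 -m crank '[{"jaw":0,"dp":[0,0,0],"dr":[0,0,0]},{"jaw":0,"dp":[0,0,0],"dr":[0,0,0]},{"jaw":0,"dp":[0,0,0],"dr":[0,0,0]},{"jaw":0,"dp":[0,0,-0.1],"dr":[0,0,0]},{"jaw":0,"dp":[0,0,-2],"dr":[0,0,0]},{"jaw":0,"dp":[0,0,-5],"dr":[0,0,0]},{"jaw":0,"dp":[0,0,-9],"dr":[0,0,0]},{"jaw":0,"dp":[0,0,-12],"dr":[0,0,0]}]' 20; python3 -m crank '[{"jaw":0,"dp":[-5,2,0],"dr":[0,0,0]},{"jaw":0,"dp":[-10,4,0],"dr":[0,0,0]},{"jaw":0,"dp":[-10,4,0],"dr":[0,0,0]},{"jaw":0,"dp":[-10,4,0],"dr":[0,0,0]}]'
python3 - <<'E'
from h import *
w=read_camera("wrist");a=read_camera("scene");b=read_camera("side")
s=state();print(R.from_quat(s["eef_rot"]).as_matrix().round(3).tolist())
cv2.imwrite("pics/w5.png",np.vstack([w["pixels"][:250,:,::-1],np.hstack([crop(a,(313,197),32,5),crop(b,(325,190),32,5)])]))
for P in [(.517,-.149,.088),(.605,-.128,.04),(.5545,-.037,.067),(.5545,-.037,.095)]: print(proj(w,P).round(1))
for n in("knob_top","lever_handle"): print(n,[(d["p"],np.array(d["at"])*[640,400]) for d in find_in(n,"wrist")])
E
```

```text
time_s: 11.1
tcp_pos: [0.5567, -0.0379, 0.1562]
eef_rot: [0.999, 0.051, 0.001, 0.0]
wrist_force: [1.0, -0.7, 0.8]
width: 0.0869
finger_force: 0.0
time_s: 11.5
tcp_pos: [0.4598, -0.0894, 0.1543]
eef_rot: [0.999, 0.05, 0.0, 0.001]
wrist_force: [-0.1, -0.6, 0.5]
width: 0.0873
finger_force: 0.0
[[0.995, 0.104, 0.001], [0.104, -0.995, 0.0], [0.001, -0.0, -1.0]]
[412.4 149.9]
[387.9  27.5]
[261.  80.]
[253.4  74.5]
knob_top [(0.63, array([390.528,  44.2  ]))]
lever_handle [(0.81, array([392.896,  46.12 ]))]
```

View pics/w5.png

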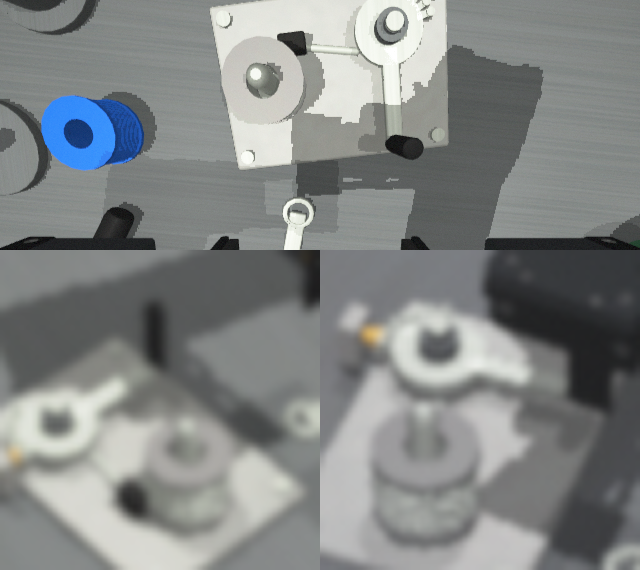

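Spool is fully down (flange centre (262,80), predicted (261,80)), and the knob top is at (411,148). Refining knob and pivot.

Run:
```python
from h import *
w=read_camera("wrist");s=state()
K=atz(w,(411,148),.088);H=atz(w,(392,23),.06);print("knob",K,"hub z.06",H,"z.04",atz(w,(390,27),.04))
c=[atz(w,u,.012)[:2] for u in((211,7),(239,167),(448,147))];print(c)
e=c[2]-c[1];f=c[0]-c[1];print(np.linalg.norm(e),"yaw",np.arctan2(e[0],-e[1]),np.arctan2(f[1],f[0]),s["qpos"])
print(totool((K[0],K[1],.1)))
```

```text
knob [ 0.52070005 -0.14482292  0.088     ] hub z.06 [ 0.60507586 -0.12368483  0.06      ] z.04 [ 0.60787065 -0.12603258  0.04      ]
[array([0.61490014, 0.02132028]), array([ 0.48249236, -0.0075545 ]), array([ 0.52153884, -0.20062592])]
0.1969802059109366 yaw 0.19954703887301567 0.21471310331810634 [ 0.70977142  0.00744482 -0.57615836  1.95351137  0.00333495  1.18175938
 -1.33393263]
[5.26 6.36 5.39]
```

```bash
python3 -m crank '[{"jaw":0,"dp":[3,4,2],"dr":[0,0,-0.9]},{"jaw":0,"dp":[4,5,2],"dr":[0,0,-0.9]},{"jaw":0,"dp":[4,5,2],"dr":[0,0,-0.9]},{"jaw":0,"dp":[4,5,2],"dr":[0,0,-0.9]},{"jaw":0,"dp":[4,5,2],"dr":[0,0,-0.9]},{"jaw":0,"dp":[4,5,2],"dr":[0,0,-0.9]}]'
python3 - <<'E'
from h import *
w=read_camera("wrist");s=state();print(s["tcp_pos"],np.abs(s["qvel"]).max(),R.from_quat(s["eef_rot"]).as_matrix().round(3).tolist())
p=proj(w,(.517,-.149,.088));print(p,proj(w,(.517,-.149,.034)),proj(w,(.605,-.128,.04)))
cv2.imwrite("pics/w6.png",np.ascontiguousarray(w["pixels"][:300,200:560,::-1]).repeat(2,0).repeat(2,1))
E
```

```text
time_s: 12.4
tcp_pos: [0.5055, -0.1327, 0.1344]
eef_rot: [0.993, 0.115, 0.0, 0.0]
wrist_force: [0.3, -0.6, 0.0]
width: 0.0869
finger_force: 0.0
[ 0.50549229 -0.13299556  0.1344667 ] 0.0030550937027068923 [[0.974, 0.227, 0.0], [0.227, -0.974, -0.001], [0.0, 0.001, -1.0]]
[347.22120424 217.43723144] [341.8797431  198.94341471] [343.98649399  83.30328192]
```

View pics/w6.png

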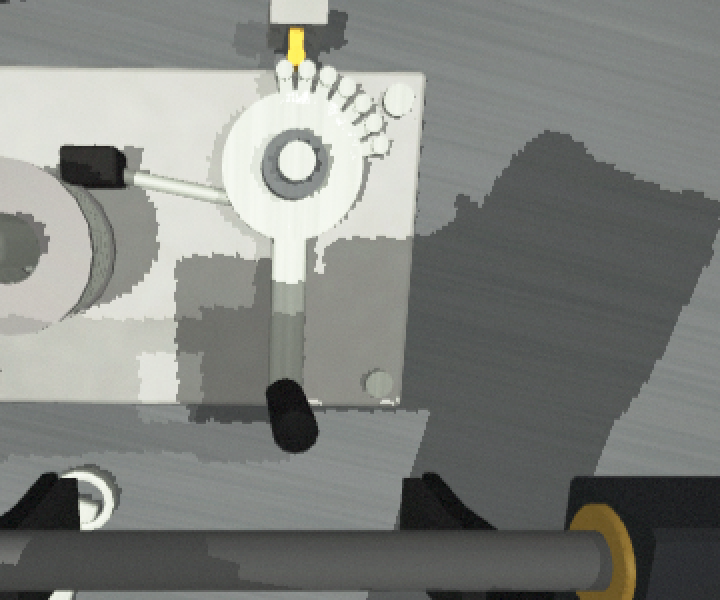

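Knob top is at (347.5,215) and hub at (346,82.5), giving knob (.518,-.149), pivot (.606,-.130) and dispenser yaw about 0.213. Descending around the knob and gripping.

```bash
python3 -m crank '[{"jaw":0,"dp":[0.9,1.8,0],"dr":[0,0,0]},{"jaw":0,"dp":[0.9,1.8,2],"dr":[0,0,0]},{"jaw":0,"dp":[0.9,1.8,4],"dr":[0,0,0]},{"jaw":0,"dp":[0.9,1.8,6],"dr":[0,0,0]},{"jaw":0,"dp":[0.9,1.8,8],"dr":[0,0,0]},{"jaw":0,"dp":[0.9,1.8,8.8],"dr":[0,0,0]},{"jaw":0,"dp":[0.9,1.8,8.8],"dr":[0,0,0]},{"jaw":0,"dp":[0.9,1.8,8.8],"dr":[0,0,0]}]' 15; python3 -m crank '[{"jaw":0.5,"dp":[0,0,0],"dr":[0,0,0]},{"jaw":0.6,"dp":[0,0,0],"dr":[0,0,0]},{"jaw":0.7,"dp":[0,0,0],"dr":[0,0,0]}]'
```

```text
time_s: 13.25
tcp_pos: [0.519, -0.1492, 0.047]
eef_rot: [0.993, 0.114, 0.001, 0.0]
wrist_force: [-0.6, -0.5, -0.6]
width: 0.0871
finger_force: 0.0
time_s: 13.55
tcp_pos: [0.5189, -0.1494, 0.0467]
eef_rot: [0.993, 0.114, 0.0, 0.0]
wrist_force: [0.4, -0.5, -0.1]
width: 0.0708
finger_force: 0.0
```

```bash
for i in 1 2; do python3 -m crank '[{"jaw":1,"dp":[0,0,0],"dr":[0,0,0]},{"jaw":1,"dp":[0,0,0],"dr":[0,0,0]},{"jaw":1,"dp":[0,0,0],"dr":[0,0,0]},{"jaw":1,"dp":[0,0,0],"dr":[0,0,0]},{"jaw":1,"dp":[0,0,0],"dr":[0,0,0]}]' 20; done
```

```text
time_s: 14.05
tcp_pos: [0.5185, -0.1492, 0.046]
eef_rot: [0.993, 0.114, -0.0, 0.0]
wrist_force: [0.2, -0.8, -0.0]
width: 0.0308
finger_force: 0.0
time_s: 14.55
tcp_pos: [0.5185, -0.1492, 0.046]
eef_rot: [0.993, 0.114, -0.0, 0.0]
wrist_force: [-0.3, 0.4, -0.8]
width: 0.0154
finger_force: 20.0
```

```bash
cat > ang.py <<'E'
from h import *
s=state();K0=np.array([.5185,-.1492]);P=K0+.09*np.array([.977,.212]);d=s["tcp_pos"][:2]-P;d0=K0-P
th=np.arctan2(d0[0]*d[1]-d0[1]*d[0],d0@d);t=np.array([-d[1],d[0]])/np.linalg.norm(d)
x=R.from_quat(s["eef_rot"]).as_matrix()[:2,0];yaw=np.arctan2(x[1],x[0])-.229
print("theta",th.round(3),"r",np.linalg.norm(d).round(4),"hand yaw",yaw.round(3),"Ft",(s["wrist_force"][:2]@t).round(2),"Fr",(s["wrist_force"][:2]@d/.09).round(2),"w",s["width"])
E
python3 -m crank '[{"jaw":1,"dp":[0,0.27,0],"dr":[0,0,-0.21]},{"jaw":1,"dp":[0.02,0.54,0],"dr":[0,0,-0.43]},{"jaw":1,"dp":[0.04,0.81,0],"dr":[0,0,-0.64]},{"jaw":1,"dp":[0.06,1.08,0],"dr":[0,0,-0.86]},{"jaw":1,"dp":[0.1,1.34,0],"dr":[0,0,-1.07]},{"jaw":1,"dp":[0.14,1.61,0],"dr":[0,0,-1.29]},{"jaw":1,"dp":[0.14,1.61,0],"dr":[0,0,-1.29]}]' 40; python3 ang.py
```

```text
time_s: 15.25
tcp_pos: [0.5231, -0.1641, 0.046]
eef_rot: [0.979, 0.203, -0.0, -0.0]
wrist_force: [-2.1, 1.2, 2.0]
width: 0.0151
finger_force: 40.0
theta 0.174 r 0.09 hand yaw 0.179 Ft -1.88 Fr 1.47 w 0.015135719822695124
```

Lever moves along the expected arc (θ≈0.174). Now small steps through the first click.

```bash
for i in 1 2 3; do python3 -m crank '[{"jaw":1,"dp":[0,0.18,0],"dr":[0,0,-0.14]},{"jaw":1,"dp":[0.01,0.36,0],"dr":[0,0,-0.29]},{"jaw":1,"dp":[0.01,0.36,0],"dr":[0,0,-0.29]}]' >/dev/null; python3 ang.py; done
```

```text
theta 0.221 r 0.0899 hand yaw 0.22 Ft -2.36 Fr 0.72 w 0.015466555830758406
theta 0.25 r 0.0899 hand yaw 0.261 Ft -5.53 Fr 2.15 w 0.015170002895547974
theta 0.293 r 0.0899 hand yaw 0.302 Ft -6.0 Fr 2.11 w 0.015074650466113221
```

First click felt (2.4→5.5 N at ~0.24). On to the second.

```bash
python3 -m crank '[{"jaw":1,"dp":[0,0.27,0],"dr":[0,0,-0.21]},{"jaw":1,"dp":[0.02,0.54,0],"dr":[0,0,-0.43]},{"jaw":1,"dp":[0.04,0.81,0],"dr":[0,0,-0.64]},{"jaw":1,"dp":[0.06,1.08,0],"dr":[0,0,-0.86]},{"jaw":1,"dp":[0.06,1.08,0],"dr":[0,0,-0.86]}]' >/dev/null; python3 ang.py;  for i in 1 2 3; do python3 -m crank '[{"jaw":1,"dp":[0,0.18,0],"dr":[0,0,-0.14]},{"jaw":1,"dp":[0.01,0.36,0],"dr":[0,0,-0.29]},{"jaw":1,"dp":[0.01,0.36,0],"dr":[0,0,-0.29]}]' >/dev/null; python3 ang.py; done
```

```text
theta 0.425 r 0.0898 hand yaw 0.421 Ft -2.87 Fr 1.06 w 0.014644807031119327
theta 0.466 r 0.0898 hand yaw 0.462 Ft -2.59 Fr 1.99 w 0.015001275168508858
theta 0.49 r 0.0898 hand yaw 0.503 Ft -6.88 Fr 3.25 w 0.015099965843923173
theta 0.54 r 0.0898 hand yaw 0.543 Ft -4.68 Fr 3.3 w 0.01514721014649272
```

Second click felt at ~0.48. Third, stopping at the jump.

```bash
python3 -m crank '[{"jaw":1,"dp":[0,0.27,0],"dr":[0,0,-0.21]},{"jaw":1,"dp":[0.02,0.54,0],"dr":[0,0,-0.43]},{"jaw":1,"dp":[0.04,0.81,0],"dr":[0,0,-0.64]},{"jaw":1,"dp":[0.06,1.0,0],"dr":[0,0,-0.8]},{"jaw":1,"dp":[0.06,1.0,0],"dr":[0,0,-0.8]}]' >/dev/null; python3 ang.py;  for i in 1 2; do python3 -m crank '[{"jaw":1,"dp":[0,0.18,0],"dr":[0,0,-0.14]},{"jaw":1,"dp":[0.01,0.36,0],"dr":[0,0,-0.29]},{"jaw":1,"dp":[0.01,0.36,0],"dr":[0,0,-0.29]}]' >/dev/null; python3 ang.py; done
```

```text
theta 0.658 r 0.0897 hand yaw 0.654 Ft -3.42 Fr 3.02 w 0.014802074316086305
theta 0.699 r 0.0897 hand yaw 0.694 Ft -2.45 Fr 3.2 w 0.015084528985023549
theta 0.727 r 0.0897 hand yaw 0.735 Ft -6.55 Fr 3.62 w 0.015149499814074577
```

Third click felt (2.5→6.6 N at 0.727). Nudging 1 mm for margin (crest is at 0.84), then holding.

```bash
python3 -m crank '[{"jaw":1,"dp":[0,0.1,0],"dr":[0,0,-0.08]},{"jaw":1,"dp":[0,0.1,0],"dr":[0,0,-0.08]},{"jaw":1,"dp":[0,0.1,0],"dr":[0,0,-0.08]},{"jaw":1,"dp":[0,0.1,0],"dr":[0,0,-0.08]},{"jaw":1,"dp":[0,0.1,0],"dr":[0,0,-0.08]},{"jaw":1,"dp":[0,0.1,0],"dr":[0,0,-0.08]}]'; python3 ang.py
python3 - <<'E'
from h import *
a=read_camera("scene");b=read_camera("side")
cv2.imwrite("pics/end.png",np.hstack([a["pixels"][130:330,180:480,::-1],b["pixels"][130:330,180:480,::-1]]))
E
python3 ang.py
```

```text
time_s: 19.25
tcp_pos: [0.5539, -0.2029, 0.0459]
eef_rot: [0.884, 0.468, -0.001, -0.001]
wrist_force: [-8.9, 0.6, 6.1]
width: 0.0153
finger_force: 40.0
theta 0.732 r 0.0897 hand yaw 0.745 Ft -7.56 Fr 4.66 w 0.015295596075757109
theta 0.732 r 0.0897 hand yaw 0.745 Ft -7.82 Fr 4.02 w 0.014966685408077957
```

View pics/end.png

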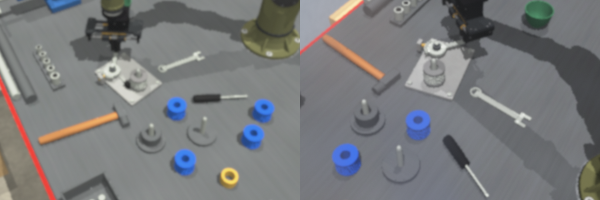

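The final view shows the spool seated on the spindle, the collar on its own post and the tools unmoved. The lever is held steady at about 0.73 rad.

```bash
python3 -c "
from station import *
print(job_done())"
```

```text
the job is handed in; nothing more can be done
None
```

The job is handed in at about 19 s: the spool is seated on the dispenser spindle, and the fingers are holding the brake lever in its third notch (about 0.73 rad, three clicks felt), with the collar and tools left where they were.

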